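Bring the largest check weight to the front of the weight case

TASK

Pull the drawer of the grey weight case out to its stop, then turn the carousel inside it until the largest of its three brass check weights faces front, squarely behind the pin in the middle of the drawer's front. Finish while still holding the carousel motionless by its raised centre grip, with the drawer still fully out: do not let go at the end. Leave the stapler, the stamp and the ink pad where they are.

Things in the scene. Friction and masses are not known exactly. Their poses are not given: they have to be found in the camera images.
- drawer (a joint): how far the drawer is pulled out of the case, in m: 0 closed, 0.145 at its stop. It slides along the -x axis of handle with a light drag of about 3 N and stays where it is left.
- case: the grey sheet-metal weight case, fixed to the worktop, 175 mm deep (its x axis, pointing to the back), 190 mm wide and 110 mm high, open in front; origin at the centre of its underside. Its mouth is 88 mm in front of the origin.
- handle (a point): middle of the drawer's handle: a level round steel bar 10 mm thick, 84 mm long (point's y axis), 75 mm above the worktop, 50 mm in front of the 8 mm thick drawer front (about 40 mm clear behind the bar). The x axis points into the case, z up; it moves with the drawer. The drawer front is low, its top edge 63 mm above the worktop.
- front_mark (a point): top of the thin upright steel pin (7 mm thick, 12 mm tall) in the middle of the drawer front's top edge, 75 mm above the worktop, 50 mm behind the handle bar; it marks the front. Same axes as handle. The carousel's axis stands 84 mm behind it along +x.
- carousel (a joint): angle of the carousel in rad, growing anticlockwise seen from above; 0 (or a full turn, 6.283) when the largest weight is exactly at the front. Turns freely either way with light friction (0.05 N m), stays where left. A grey disc 140 mm across with four ringed seats 50 mm from its axis, one empty; three weights are fixed in the others.
- grip: the carousel's raised centre grip, an upright steel bar 46 mm long (its x axis), 12 mm wide (y) and 42 mm tall; origin on the carousel's axis, 84 mm above the worktop; the bar reaches from 57 to 99 mm. Its x axis is level and points away from the largest weight. It turns with the carousel; pinch it from above across its 12 mm and turn.
- weight_large: the largest brass check weight, 30 mm across, 40 mm tall, fixed on the carousel 50 mm from its axis; origin at the centre of its underside, 26 mm above the worktop (top at 66 mm). The others are 24 mm across, 32 tall (a quarter turn anticlockwise from it) and 19 across, 26 tall (opposite it).
- stapler_mid (a point): centre of a loose black stapler (34 x 146 x 47 mm), a bystander
- stamp_mid (a point): centre of a loose upright rubber stamp (30 x 52 x 78 mm), a bystander
- ink_pad_mid (a point): centre of a loose flat ink pad (82 x 120 x 15 mm), a bystander

How it is judged:
By the outcome, as a careful person would: the job done as asked, in the order asked, and still so for the second after the job is handed in, while the arm keeps its last pose, push and grip.
It also fails if it takes over 61 s, if anything falls off the work surface, if the arm or the gripper's body presses on something with over 40 N, if the wrist force passes 120 N, or if a joint passes its speed limit or range.

ROBOT

A 7-joint arm with a two-finger parallel gripper is mounted at the origin on a cart in front of the work surface, level with it; the furniture and walls round the work are solid. World frame = base frame: x ahead of the robot, y to its left, z up, the work surface at z = 0. Lengths are in mm, angles in rad, forces in N, time in s.
With the tool pointing down it reaches from about 400 to 850 mm from the base axis. Payload 6.9 kg.
Tool frame: the origin (TCP) lies midway between the tips of the shut fingers; the grasp point (between the pads) lies 19 mm behind it; z points along the fingers, y is the direction in which the jaws open and shut (so a half turn about z gives the same grasp; the last joint's range is limited). The gripper opens to 85 mm and grips with 20 to 120 N. Pads are 22 mm wide; open, the fingers measure 114 mm over their backs; the gripper's body (76 mm by 85 mm) begins 54 mm behind the grasp point. The pads swing forward as they close: fully open they stand 13 mm farther back than shut.
Start: joints at [-1.244, 0.507, -0.238, 1.5, 0.126, 1.149, -0.155], TCP at [137.511, 609.674, 231.275] pointing down, gripper open.
Joint ranges: [-3.08, 3.08], [-0.24, 2.05], [-1.43, 1.35], [0, 2.5], [-1.52, 4.66], [0.17, 1.96], [-2.89, 2.89]. Speed limits (rad/s): [2.39, 2.39, 3.14, 3.14, 3.14, 3.14, 3.14].

INTERFACE

Orientations are given as [roll, pitch, yaw] about the fixed x, y, z axes, in that order (R = Rz(yaw) Ry(pitch) Rx(roll)).
In Python, from plant import ctrl gives the robot as it stands. The module is installed in compiled form; this text tells all that it offers.
- The arm moves only by the shell command python3 -m creep 'ROWS' [FORCE]. ROWS is JSON, a list of rows, each an object with "travel": the shift along the tool's x, y, z in cm, a list of three; "twist": the turn, a rotation vector about the tool's x, y, z in degrees, a list of three; "gripper": the finger opening in cm, from 0 to 8.54. In form: [{"travel": [tx, ty, tz], "twist": [wx, wy, wz], "gripper": gripper}, ...]. A call has exactly 5 rows; each row shifts and turns the commanded pose from where the row before left it, along the tool's axes as they then stand; what a row does not reach is not made up. A row lasts 1/12 s, in which the tool goes at most 41.7 mm and 7.16 degrees, less where a joint would pass 70% of its speed; a pose out of reach is approached as far as the arm can. A call with a gripper value outside its range is refused whole. The fingers move at their own pace and stop on an object; FORCE is the grip in N (left out, the last holds). Time passes only in rows, so rows that do not move let the fingers close, or fill a call up. It gives the time, the measured TCP pose, the force and the opening at its end, in the units of the state.
- ctrl.read_state(): the state, without advancing time (a new reading comes with each control period).
- ctrl.snapshot(name): name is "side" or "top" or "wrist"; returns a dict with "frame" (384x512x3 uint8, blue, green, red), "vertical_fov" (degrees; the focal length in pixels is half the picture's height over the tangent of half this angle, whatever the lens; pixels are square), "cx", "cy" (the principal point, pixels), "k1" (the pictures are not rectified: a ray, as slopes to the right and down, at radius r is drawn at 1 + k1 r^2 times it, then the intrinsics apply), "rvec" (rotation vector, rad) and "tvec" (3), from world to camera coordinates, as OpenCV has them; the wrist camera has in their place "tool_from_camera" (4x4, takes a point from camera to tool coordinates, whose origin is the TCP and whose axes are the flange's). Camera axes: x right, y down, z forward; pixel columns grow to the right and rows downward; lengths in mm; the calibration is good to about 2 mm. A picture is of the moment at which its call begins: read the wrist's pose just before it. There is no depth.
- ctrl.job_done(): hands the job in, once; it reports no verdict.
Trained networks look in the newest picture that a camera, given by its name, has taken for a name from the list of things; names that differ only in an ending like _2 or _b are one class to them, and where a whole thing is asked for, a point or a joint stands for the part that bears it (a point fixed in the world has none). Each returns a list of dicts, best first, with "confidence" (0 to 1); they miss things now and then, are a little off and sometimes report something else, mostly with a low value. They report only what shows in the picture. A call takes as long as a camera call.
- ctrl.find_in(thing, camera): "location" ([x, y, z] in mm, in the coordinates of the camera as it stood for that picture, good to about 4 mm: the middle of the surface that is visible of it).
- ctrl.cut_out(thing, camera): "pixels" (384x512 bool, what is visible of it).
The state is a dict: "t": time; "joint_pos": joint angles; "qvel": joint speeds; "tau": joint torques, N m; "eef_pos": TCP position; "eef_rot": TCP orientation; "ft_force": force on the tool from outside, world axes, zero at the start; "ft_torque": the same for the moment, N m; "width": finger opening in mm.
Only numpy, scipy, OpenCV 4.12 (cv2) and the standard library are available. Lean on these libraries where they do the work, as an engineer would, in place of code of your own. Each camera call takes 0.05 s, during which the arm holds its last target. There are 200 camera calls.

## Working session

There is one attempt and no reset: what is moved stays moved. The work goes in short steps, Python scripts to look and compute and a shell command to move; the robot and the scene stay as the last step left them, time stands still between calls to the robot, and variables do not carry over. Pictures are saved under pics/ and viewed, about 8 in all and at most 12, crops included, and the job is handed in when it is done.

```bash
mkdir -p pics
cat > h.py <<'E'
import numpy as np, cv2
from scipy.spatial.transform import Rotation as R
from plant import ctrl
def cam(s):
    f=192/np.tan(np.radians(s["vertical_fov"])/2)
    return np.array([[f,0,s["cx"]],[0,f,s["cy"]],[0,0,1]]),np.array([s["k1"],0,0,0,0.])
def pose(st): 
    T=np.eye(4);T[:3,:3]=R.from_euler('xyz',st["eef_rot"]).as_matrix();T[:3,3]=st["eef_pos"];return T
def snap(name):
    """picture, world-from-camera"""
    st=ctrl.read_state(); s=ctrl.snapshot(name)
    if name=="wrist": W=pose(st)@np.array(s["tool_from_camera"])
    else:
        C=np.eye(4);C[:3,:3]=cv2.Rodrigues(np.array(s["rvec"],float))[0];C[:3,3]=np.ravel(s["tvec"]);W=np.linalg.inv(C)
    return s,W
def w(W,p): return (W@np.append(p,1))[:3]
def onz(s,W,uv,z):
    K,d=cam(s);n=cv2.undistortPoints(np.array([[uv]],float),K,d)[0,0]
    r=W[:3,:3]@np.append(n,1);return W[:3,3]+r*(z-W[2,3])/r[2]
def proj(s,W,P):
    K,d=cam(s);C=np.linalg.inv(W)
    return cv2.projectPoints(np.array(P,float).reshape(-1,1,3),cv2.Rodrigues(C[:3,:3])[0],C[:3,3],K,d)[0][:,0]
E
cat > look.py <<'E'
from h import *
st=ctrl.read_state();print({k:np.round(v,3).tolist() for k,v in st.items()})
for c in("top","side","wrist"):
    s,W=snap(c);cv2.imwrite(f"pics/a_{c}.png",s["frame"])
    print(c,W[:3,3].round())
    for n in("case","handle","front_mark","grip","weight_large","stapler_mid","stamp_mid","ink_pad_mid"):
        for r in ctrl.find_in(n,c)[:2]: print(' ',n,round(r["confidence"],2),w(W,r["location"]).round())
a=[cv2.imread(f"pics/a_{c}.png") for c in("top","side")]
cv2.imwrite("pics/a.png",cv2.resize(np.vstack(a),None,fx=.78,fy=.78))
E
python3 look.py
```

```text
{'t': 0.0, 'joint_pos': [-1.244, 0.508, -0.238, 1.501, 0.126, 1.149, -0.155], 'qvel': [-0.001, -0.0, 0.0, 0.001, 0.0, -0.002, -0.001], 'tau': [-0.001, -62.058, -2.187, -24.966, 0.012, 0.012, 0.0], 'eef_pos': [137.429, 609.183, 230.445], 'eef_rot': [-3.14, -0.0, 2.92], 'ft_force': [0.8, 0.759, 0.049], 'ft_torque': [-0.002, -0.016, 0.018], 'width': 85.169}
top [ 382.  -48. 1335.]
  case 0.68 [ 706. -125.  112.]
  case 0.65 [ 682. -302.   20.]
  handle 0.7 [ 633. -102.   39.]
  handle 0.54 [ 704. -121.  109.]
  stapler_mid 0.55 [564. 100.  46.]
  stamp_mid 0.74 [ 681. -302.   17.]
  ink_pad_mid 0.9 [ 512. -302.   16.]
side [ 415. -900.  854.]
  case 0.81 [ 707. -174.  112.]
  handle 0.79 [ 622. -109.   63.]
  front_mark 0.69 [ 618. -103.   60.]
  weight_large 0.37 [ 709. -176.  112.]
  stapler_mid 0.84 [564.  66.  40.]
  stamp_mid 0.57 [ 678. -316.   31.]
  stamp_mid 0.35 [ 618. -107.   58.]
  ink_pad_mid 0.78 [ 508. -312.   12.]
  ink_pad_mid 0.68 [ 618. -107.   59.]
wrist [ 57. 627. 373.]
```

View pics/a.png

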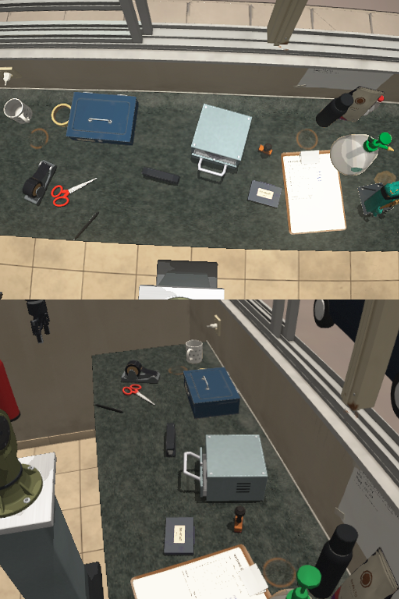

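Top view: the case is at about (222,133) in the montage, slightly rotated, with its handle at (212,168). The stapler is to the left at (160,175), and the ink pad (265,193) and stamp (264,149) are to the right. Next I'll measure the case's yaw and the handle bar.

```bash
cat > m.py <<'E'
from h import *
s,W=snap("top"); 
def best(n):
    r=ctrl.cut_out(n,"top"); print(n,[(round(q["confidence"],2),int(q["pixels"].sum())) for q in r]); return r[0]["pixels"]
for n,z in(("case",110),("handle",75),("stapler_mid",47),("ink_pad_mid",15)):
    m=best(n);v,u=np.nonzero(m)
    P=np.array([onz(s,W,p,z)[:2] for p in zip(u,v)],np.float32)
    print(cv2.minAreaRect(P),P.min(0),P.max(0), cv2.boxPoints(cv2.minAreaRect(P)).round().tolist())
K,d=cam(s);print(K)
c=s["frame"][100:280,200:380];cv2.imwrite("pics/b.png",cv2.resize(c,None,fx=3.3,fy=3.3,interpolation=cv2.INTER_CUBIC))
E
python3 m.py
```

```text
case [(0.92, 4868)]
((689.959228515625, -117.24201202392578), (195.847412109375, 250.97169494628906), 76.05718231201172) [ 559.4754  -236.29474] [832.8686   -13.220876] [[545.0, -182.0], [788.0, -243.0], [835.0, -52.0], [592.0, 8.0]]
handle [(0.81, 826)]
((610.7677001953125, -97.62694549560547), (167.31263732910156, 76.78028106689453), 77.8897933959961) [ 567.3489  -181.28098] [661.877   -19.62423] [[556.0, -171.0], [631.0, -187.0], [666.0, -24.0], [591.0, -8.0]]
stapler_mid [(0.76, 520)]
((563.6333618164062, 98.01617431640625), (146.15167236328125, 32.38938903808594), 78.267578125) [535.2919    26.687582] [590.5338  168.49246] [[533.0, 30.0], [565.0, 23.0], [594.0, 166.0], [563.0, 173.0]]
ink_pad_mid [(0.85, 1093)]
((514.3216552734375, -303.7828674316406), (124.14627075195312, 82.30044555664062), 75.03241729736328) [ 460.8223 -367.845 ] [ 566.186   -237.72037] [[459.0, -353.0], [538.0, -374.0], [570.0, -254.0], [491.0, -233.0]]
[[440.47514617   0.         249.73296352]
 [  0.         440.47514617 193.05805713]
 [  0.           0.           1.        ]]
```

View pics/b.png

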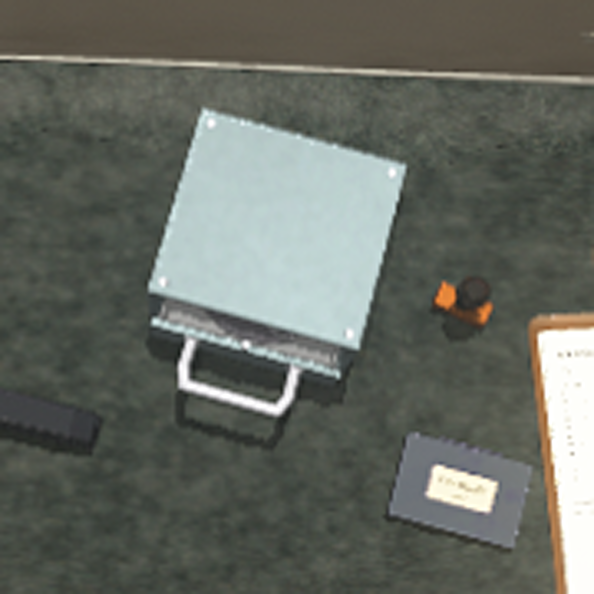

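The crop shows the case top corners at (203,108), (406,163), (360,348) and (150,290). The handle bar runs (183,386)–(281,411), and the pin is near (246,344). The drawer is nearly shut.

```bash
cat > m2.py <<'E'
from h import *
s,W=snap("top")
q=lambda u,v,z:onz(s,W,(200+(u+.5)/3.3-.5,100+(v+.5)/3.3-.5),z)
C=[q(*p,110) for p in((203,108),(406,163),(360,348),(150,290))]
for c in C:print(c.round(1))
f=(C[2]+C[3])/2;b=(C[0]+C[1])/2
print("sizes",np.linalg.norm(C[0]-C[1]),np.linalg.norm(C[2]-C[3]),np.linalg.norm(f-b),"yaw",np.degrees(np.arctan2(*(b-f)[1::-1])),np.degrees(np.arctan2(*(C[3]-C[2])[1::-1]))-90,"ctr",(f+b)/2)
h1,h2=q(183,386,75),q(281,411,75);print("bar",h1,h2,(h1+h2)/2,np.linalg.norm(h1-h2),np.degrees(np.arctan2(*(h1-h2)[1::-1]))-90,"pin",q(246,344,75))
E
python3 m2.py
```

```text
[834.6 -56.8 110. ]
[ 790.5 -238.2  110. ]
[ 622.2 -199.2  110. ]
[666.2 -16.7 110. ]
sizes 186.75120905205696 187.69052876095773 172.96723296769733 yaw -13.225656683459944 -13.555305627842827 ctr [ 728.36284529 -127.71859886  110.        ]
bar [589.0051908  -48.44156623  75.        ] [ 570.22243005 -134.97177147   75.        ] [579.61381043 -91.70666885  75.        ] 88.54529078072656 -12.246972030013964 pin [ 628.71378416 -102.60498628   75.        ]
```

```bash
for i in 1; do :; done
python3 -m creep '[{"travel":[-2.7,-2.7,0],"twist":[0,0,0],"gripper":8.5},{"travel":[-2.7,-2.7,0],"twist":[0,0,0],"gripper":8.5},{"travel":[-2.7,-2.7,0],"twist":[0,0,0],"gripper":8.5},{"travel":[-2.7,-2.7,0],"twist":[0,0,0],"gripper":8.5},{"travel":[-2.7,-2.7,0],"twist":[0,0,0],"gripper":8.5}]' 60
python3 -m creep '[{"travel":[-2.7,-2.7,0],"twist":[0,0,0],"gripper":8.5},{"travel":[-2.7,-2.7,0],"twist":[0,0,0],"gripper":8.5},{"travel":[-2.7,-2.7,0],"twist":[0,0,0],"gripper":8.5},{"travel":[-2.7,-2.7,0],"twist":[0,0,0],"gripper":8.5},{"travel":[-2.7,-2.7,0],"twist":[0,0,0],"gripper":8.5}]'
python3 -m creep '[{"travel":[-2.7,-2.7,0],"twist":[0,0,0],"gripper":8.5},{"travel":[-2.7,-2.7,0],"twist":[0,0,0],"gripper":8.5},{"travel":[-2.7,-2.7,0],"twist":[0,0,0],"gripper":8.5},{"travel":[-2.7,-2.7,0],"twist":[0,0,0],"gripper":8.5},{"travel":[-2.7,-2.7,0],"twist":[0,0,0],"gripper":8.5}]'
```

```text
t: 2.07
eef_pos: [240.2, 446.7, 231.3]
eef_rot: [3.141, 0.0, 2.92]
ft_force: [1.3, 0.8, 0.1]
width: 85.1
t: 2.48
eef_pos: [342.2, 285.3, 231.6]
eef_rot: [3.141, 0.001, 2.92]
ft_force: [2.1, 0.2, 0.2]
width: 84.9
t: 2.9
eef_pos: [444.2, 123.8, 231.7]
eef_rot: [3.141, 0.001, 2.92]
ft_force: [0.7, 0.2, 0.1]
width: 85.0
```

```bash
python3 -m creep '[{"travel":[-2.7,-2.7,0],"twist":[0,0,0],"gripper":8.5},{"travel":[-2.7,-2.7,0],"twist":[0,0,0],"gripper":8.5},{"travel":[-2.7,-2.7,0],"twist":[0,0,0],"gripper":8.5},{"travel":[-2.7,-2.7,0],"twist":[0,0,0],"gripper":8.5},{"travel":[-2.7,-2.7,0],"twist":[0,0,0],"gripper":8.5}]'
python3 -m creep '[{"travel":[-2,-2,0],"twist":[0,0,0],"gripper":4},{"travel":[-1,-1,0],"twist":[0,0,0],"gripper":4},{"travel":[0,0,0],"twist":[0,0,7],"gripper":4},{"travel":[0,0,0],"twist":[0,0,7],"gripper":4},{"travel":[0,0,0],"twist":[0,0,7],"gripper":4}]'
python3 -m creep '[{"travel":[0,0,0],"twist":[0,0,7],"gripper":4},{"travel":[0,0,0],"twist":[0,0,7],"gripper":4},{"travel":[0,0,0],"twist":[0,0,7],"gripper":4},{"travel":[0,0,0],"twist":[0,0,7],"gripper":4},{"travel":[0,0,0],"twist":[0,0,7],"gripper":4}]'
python3 -m creep '[{"travel":[0,0,0],"twist":[0,0,7],"gripper":4},{"travel":[0,0,0],"twist":[0,0,7],"gripper":4},{"travel":[0,0,0],"twist":[0,0,7],"gripper":4},{"travel":[0,0,0],"twist":[0,0,7],"gripper":4},{"travel":[0,0,0],"twist":[0,0,7],"gripper":4}]'
cat > m3.py <<'E'
from h import *
s,W=snap("wrist");print(W[:3,3],W[:3,2],ctrl.read_state()["joint_pos"],ctrl.read_state()["eef_rot"])
for n in("handle","front_mark"):
    for r in ctrl.find_in(n,"wrist")[:2]: print(n,r["confidence"],w(W,r["location"]).round())
print(proj(s,W,[(580,-91.7,75),(589,-48.4,75),(570,-135,75),(628.7,-102.6,75)]).round())
cv2.imwrite("pics/c.png",s["frame"])
E
python3 m3.py
```

```text
t: 3.32
eef_pos: [546.3, -37.6, 231.5]
eef_rot: [3.141, 0.0, 2.92]
ft_force: [0.9, 0.6, -0.6]
width: 84.9
t: 3.73
eef_pos: [568.0, -71.4, 231.1]
eef_rot: [3.141, -0.001, 2.547]
ft_force: [0.1, -0.0, 0.2]
width: 39.6
t: 4.15
eef_pos: [568.0, -70.8, 231.3]
eef_rot: [3.141, -0.001, 1.937]
ft_force: [-0.5, -0.2, 0.2]
width: 39.8
t: 4.57
eef_pos: [568.0, -70.7, 231.3]
eef_rot: [-3.141, -0.001, 1.327]
ft_force: [0.1, 0.4, 0.4]
width: 39.8
[587.91300143   8.61720833 372.76856671] [-0.07752146 -0.31191763 -0.94694129] [-0.20805331  0.45201545  0.44547488  1.64877411 -0.21493361  1.08984454
  0.04592146] [-3.14117340e+00 -8.78905975e-04  1.31834509e+00]
handle 0.84 [636. -95.  36.]
front_mark 0.69 [637. -92.  34.]
[[275. 195.]
 [274. 151.]
 [275. 235.]
 [325. 194.]]
```

View pics/c.png

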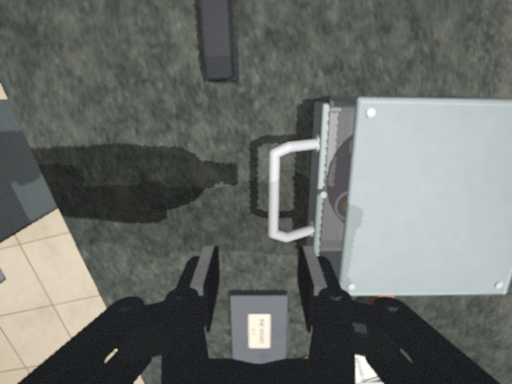

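The wrist view shows the bar from (275,152) to (270,237) and the pin at (323,195), within about 3 px of my projections.

```bash
cat > m4.py <<'E'
from h import *
s,W=snap("wrist")
a,b,p=[onz(s,W,q,75) for q in((275,152),(270.5,236),(323,195))]
print(a,b,(a+b)/2,p,np.degrees(np.arctan2(*(a-b)[1::-1]))-90)
T=pose(ctrl.read_state())
for t in((a+b)/2,):print("tool mm",T[:3,:3].T@(np.append(t[:2],56)-T[:3,3]))
E
python3 m4.py
```

```text
[589.85741455 -49.95249187  75.        ] [ 566.22997715 -135.14185815   75.        ] [578.04369585 -92.54717501  75.        ] [ 627.15048586 -103.31870931   75.        ] -15.50145843248744
tool mm [-18.69712584  14.7326975  175.254981  ]
```

```bash
python3 -m creep '[{"travel":[-1.0,0.7,2.5],"twist":[0,0,-1],"gripper":4},{"travel":[-0.9,0.8,3],"twist":[0,0,0],"gripper":4},{"travel":[0,0,3],"twist":[0,0,0],"gripper":4},{"travel":[0,0,3],"twist":[0,0,0],"gripper":4},{"travel":[0,0,1.5],"twist":[0,0,0],"gripper":4}]'
python3 -m creep '[{"travel":[0,0,1.5],"twist":[0,0,0],"gripper":4},{"travel":[0,0,1.5],"twist":[0,0,0],"gripper":4},{"travel":[0,0,1.2],"twist":[0,0,0],"gripper":4},{"travel":[0,0,0],"twist":[0,0,0],"gripper":4},{"travel":[0,0,0],"twist":[0,0,0],"gripper":4}]'
python3 -m creep '[{"travel":[0,0,0],"twist":[0,0,0],"gripper":0},{"travel":[0,0,0],"twist":[0,0,0],"gripper":0},{"travel":[0,0,0],"twist":[0,0,0],"gripper":0},{"travel":[0,0,0],"twist":[0,0,0],"gripper":0},{"travel":[0,0,0],"twist":[0,0,0],"gripper":0}]' 50
```

```text
t: 5.18
eef_pos: [576.7, -93.1, 97.9]
eef_rot: [-3.137, -0.0, 1.353]
ft_force: [0.0, 0.2, 0.3]
width: 40.1
t: 5.6
eef_pos: [578.1, -93.5, 59.0]
eef_rot: [-3.14, -0.0, 1.351]
ft_force: [-0.1, 1.2, 1.1]
width: 40.1
t: 6.02
eef_pos: [578.8, -93.8, 60.3]
eef_rot: [3.14, -0.0, 1.349]
ft_force: [-1.5, 0.4, 7.1]
width: 8.2
```

```bash
python3 -m creep '[{"travel":[0,-0.5,0],"twist":[0,0,0],"gripper":0},{"travel":[0,-1,0],"twist":[0,0,0],"gripper":0},{"travel":[0,-1.2,0],"twist":[0,0,0],"gripper":0},{"travel":[0,-1.2,0],"twist":[0,0,0],"gripper":0},{"travel":[0,-1.1,0],"twist":[0,0,0],"gripper":0}]'
python3 -m creep '[{"travel":[0,-1.2,0],"twist":[0,0,0],"gripper":0},{"travel":[0,-1.2,0],"twist":[0,0,0],"gripper":0},{"travel":[0,-1.2,0],"twist":[0,0,0],"gripper":0},{"travel":[0,-0.9,0],"twist":[0,0,0],"gripper":0},{"travel":[0,-0.5,0],"twist":[0,0,0],"gripper":0}]'
```

```text
t: 6.43
eef_pos: [531.2, -82.1, 60.4]
eef_rot: [3.137, -0.001, 1.35]
ft_force: [4.8, 2.8, 2.1]
width: 7.9
t: 6.85
eef_pos: [481.8, -70.0, 60.3]
eef_rot: [3.138, -0.002, 1.351]
ft_force: [4.7, 5.1, 3.5]
width: 7.8
```

```bash
python3 -m creep '[{"travel":[0,-0.5,0],"twist":[0,0,0],"gripper":0},{"travel":[0,-0.5,0],"twist":[0,0,0],"gripper":0},{"travel":[0,-0.5,0],"twist":[0,0,0],"gripper":0},{"travel":[0,-0.4,0],"twist":[0,0,0],"gripper":0},{"travel":[0,-0.3,0],"twist":[0,0,0],"gripper":0}]'
python3 -m creep '[{"travel":[0,-0.3,0],"twist":[0,0,0],"gripper":0},{"travel":[0,-0.3,0],"twist":[0,0,0],"gripper":0},{"travel":[0,-0.2,0],"twist":[0,0,0],"gripper":0},{"travel":[0,0,0],"twist":[0,0,0],"gripper":0},{"travel":[0,0,0],"twist":[0,0,0],"gripper":0}]'
```

```text
t: 7.27
eef_pos: [461.4, -65.0, 60.3]
eef_rot: [3.137, -0.003, 1.351]
ft_force: [5.6, 6.1, 4.7]
width: 8.1
t: 7.68
eef_pos: [453.3, -63.0, 60.3]
eef_rot: [3.138, -0.003, 1.351]
ft_force: [2.5, 7.1, 7.8]
width: 8.0
```

```bash
python3 -m creep '[{"travel":[0.1,-0.3,0],"twist":[0,0,0],"gripper":0},{"travel":[0,-0.3,0],"twist":[0,0,0],"gripper":0},{"travel":[0,-0.3,0],"twist":[0,0,0],"gripper":0},{"travel":[0,-0.2,0],"twist":[0,0,0],"gripper":0},{"travel":[0,0,0],"twist":[0,0,0],"gripper":0}]'
python3 -m creep '[{"travel":[0,-0.2,0],"twist":[0,0,0],"gripper":0},{"travel":[0,-0.2,0],"twist":[0,0,0],"gripper":0},{"travel":[0,-0.1,0],"twist":[0,0,0],"gripper":0},{"travel":[0,-0.1,0],"twist":[0,0,0],"gripper":0},{"travel":[0,0,0],"twist":[0,0,0],"gripper":0}]'
```

```text
t: 8.1
eef_pos: [451.3, -62.5, 60.6]
eef_rot: [3.123, 0.0, 1.351]
ft_force: [24.7, 1.2, -21.9]
width: 8.3
t: 8.52
eef_pos: [451.2, -62.5, 60.7]
eef_rot: [3.113, 0.001, 1.351]
ft_force: [40.8, -3.6, -40.7]
width: 8.1
```

The stop is reached: the force climbed with no further motion, and the travel of 131 mm plus the ~14 mm initial opening makes 145. I'll ease the pull off before releasing.

```bash
python3 -m creep '[{"travel":[0,0.3,0],"twist":[0,0,0],"gripper":0},{"travel":[0,0.3,0],"twist":[0,0,0],"gripper":0},{"travel":[0,0.3,0],"twist":[0,0,0],"gripper":0},{"travel":[0,0.1,0],"twist":[0,0,0],"gripper":0},{"travel":[0,0,0],"twist":[0,0,0],"gripper":0}]'
```

```text
t: 8.93
eef_pos: [451.3, -62.5, 60.4]
eef_rot: [3.13, -0.001, 1.35]
ft_force: [14.6, 3.1, -6.4]
width: 8.0
```

```bash
python3 -m creep '[{"travel":[0,0,0],"twist":[0,0,0],"gripper":4},{"travel":[0,0,0],"twist":[0,0,0],"gripper":4},{"travel":[0,0,0],"twist":[0,0,0],"gripper":4},{"travel":[0,0,-0.5],"twist":[0,0,0],"gripper":4},{"travel":[0,0,-1.5],"twist":[0,0,0],"gripper":4}]'
python3 -m creep '[{"travel":[0,0,-3],"twist":[0,0,0],"gripper":4},{"travel":[0,0,-3],"twist":[0,0,0],"gripper":4},{"travel":[0,0,-3],"twist":[0,0,0],"gripper":4},{"travel":[0,0,-3],"twist":[0,0,0],"gripper":4},{"travel":[0,0,-3],"twist":[0,0,0],"gripper":4}]'
python3 -m creep '[{"travel":[0,2,0],"twist":[0,0,0],"gripper":4},{"travel":[0,2.5,0],"twist":[0,0,0],"gripper":4},{"travel":[0,2.5,0],"twist":[0,0,0],"gripper":4},{"travel":[0,2,0],"twist":[0,0,0],"gripper":4},{"travel":[0,0,0],"twist":[0,0,0],"gripper":4}]'
cat > m5.py <<'E'
from h import *
import sys
s,W=snap("wrist")
for n in("handle","front_mark","grip","weight_large"):
    for r in ctrl.find_in(n,"wrist")[:2]: print(n,round(r["confidence"],2),w(W,r["location"]).round())
cv2.imwrite(f"pics/{sys.argv[1]}.png",cv2.resize(s["frame"],None,fx=1.5,fy=1.5,interpolation=cv2.INTER_CUBIC))
print("expected handle,pin,axis px (x1.5)",(1.5*proj(s,W,[(452,-62.7,75),(500.7,-74,75),(582.5,-93.3,99)])).round())
E
python3 m5.py d
```

```text
t: 9.35
eef_pos: [443.3, -62.4, 78.4]
eef_rot: [-3.138, 0.001, 1.349]
ft_force: [0.8, -0.1, 0.8]
width: 39.8
t: 9.77
eef_pos: [443.9, -62.8, 231.0]
eef_rot: [-3.141, 0.0, 1.348]
ft_force: [0.9, 0.0, 0.3]
width: 39.9
t: 10.18
eef_pos: [535.4, -83.0, 229.2]
eef_rot: [3.14, 0.001, 1.349]
ft_force: [0.7, -0.4, 0.0]
width: 40.1
handle 0.88 [568. -83.  28.]
front_mark 0.57 [569. -79.  22.]
grip 0.74 [579. -89.  96.]
weight_large 0.82 [620. -67.  52.]
expected handle,pin,axis px (x1.5) [[254. 265.]
 [331. 265.]
 [467. 277.]]
```

View pics/d.png

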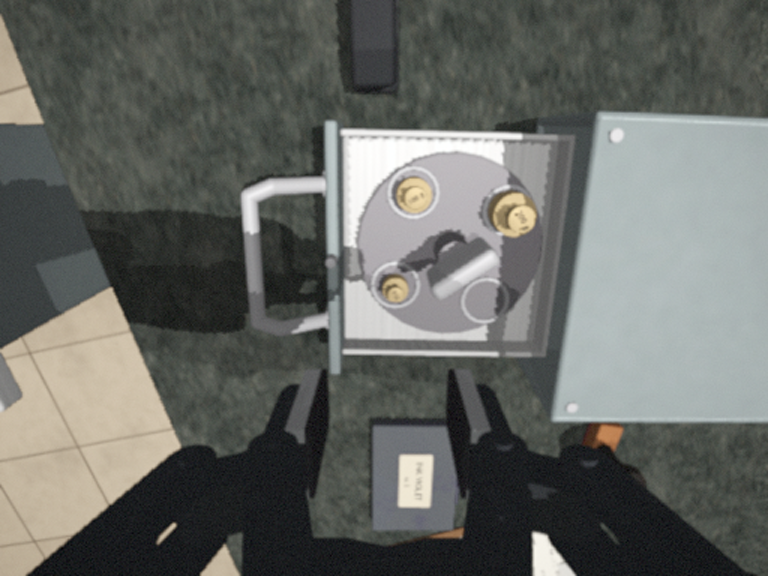

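The drawer is fully out, with the pin at (331,262). The grip's top runs (437,292)–(496,255). The large weight's top is at (520,217), the medium at (416,194) and the small at (397,290), and the empty seat is at (484,300). The measured points match the expected handle and axis.

```bash
cat > m6.py <<'E'
from h import *
s,W=snap("wrist");q=lambda u,v,z:onz(s,W,((u+.5)/1.5-.5,(v+.5)/1.5-.5),z)
L,M,S,g1,g2,pin,h=q(520,217,66),q(416,194,58),q(397,290,52),q(437,292,99),q(496,255,99),q(331,260,75),q(252,258,75)
an=lambda v:np.degrees(np.arctan2(v[1],v[0]))
for n,v in zip("L M S g1 g2 pin h".split(),(L,M,S,g1,g2,pin,h)):print(n,v.round(1))
print("ctr LS",(L+S)/2,"grip",(g1+g2)/2,"LS",np.linalg.norm(L-S),"ang L-S",an(L-S),"M",an(M-(L+S)/2)-90,"grip",an(g2-g1),np.linalg.norm(g1-g2))
c=(g1+g2)/2;print("front dir",an(pin-c),np.linalg.norm((pin-c)[:2]),an(h-c))
st=ctrl.read_state();T=pose(st);print("tool mm",T[:3,:3].T@(c-T[:3,3]),"tool y ang",an(T[:3,1]),st["joint_pos"].__repr__())
E
python3 m6.py
```

```text
L [622.4 -70.5  66. ]
M [559.8 -42.4  58. ]
S [ 533.3 -106.1   52. ]
g1 [559.1 -97.4  99. ]
g2 [597.6 -82.4  99. ]
pin [497.3 -69.4  75. ]
h [447.7 -56.8  75. ]
ctr LS [577.85126313 -88.29234451  59.        ] grip [578.35656661 -89.92169193  99.        ] LS 96.98198536995373 ang L-S 21.815730196274185 M 21.456540111044134 grip 21.324330926878325 41.262059107763115
front dir 165.77071618980403 83.63226656247096 165.75712389495934
tool mm [  2.7089433   47.24459964 130.433584  ] tool y ang -12.71970342431533 array([-0.21779392,  0.40372142,  0.47722209,  1.73859888, -0.20977119,
        1.05054967,  0.10962492])
```

```bash
python3 -m creep '[{"travel":[0.1,2.0,0],"twist":[0,0,0],"gripper":4},{"travel":[0.2,2.8,0],"twist":[0,0,0],"gripper":4},{"travel":[0,0,0],"twist":[0,0,7],"gripper":4},{"travel":[0,0,0],"twist":[0,0,7],"gripper":4},{"travel":[0,0,0],"twist":[0,0,7],"gripper":4}]'
python3 -m creep '[{"travel":[0,0,2],"twist":[0,0,7],"gripper":4},{"travel":[0,0,2],"twist":[0,0,7],"gripper":4},{"travel":[0,0,2],"twist":[0,0,7],"gripper":4},{"travel":[0,0,2],"twist":[0,0,7],"gripper":4},{"travel":[0,0,1.5],"twist":[0,0,7],"gripper":4}]'
python3 -m creep '[{"travel":[0,0,0],"twist":[0,0,0],"gripper":4},{"travel":[0,0,0],"twist":[0,0,0],"gripper":4},{"travel":[0,0,0],"twist":[0,0,0],"gripper":4},{"travel":[0,0,0],"twist":[0,0,0],"gripper":4},{"travel":[0,0,0],"twist":[0,0,0],"gripper":4}]'
python3 m5.py e
```

```text
t: 10.9
eef_pos: [579.8, -90.0, 229.3]
eef_rot: [-3.141, -0.0, 0.976]
ft_force: [-1.0, 0.6, 0.3]
width: 39.9
t: 11.32
eef_pos: [579.2, -89.5, 133.2]
eef_rot: [-3.141, 0.001, 0.366]
ft_force: [-0.2, 1.2, 0.5]
width: 40.1
t: 11.73
eef_pos: [580.8, -90.3, 135.6]
eef_rot: [3.141, -0.002, 0.373]
ft_force: [-0.2, 0.6, 0.3]
width: 40.2
handle 0.67 [574. -82.  23.]
handle 0.47 [630. -71.  52.]
front_mark 0.73 [592. -80.  22.]
front_mark 0.61 [569. -80.  21.]
grip 0.86 [587. -92.  98.]
expected handle,pin,axis px (x1.5) [[251. 511.]
 [298. 448.]
 [393. 344.]]
```

View pics/e.png

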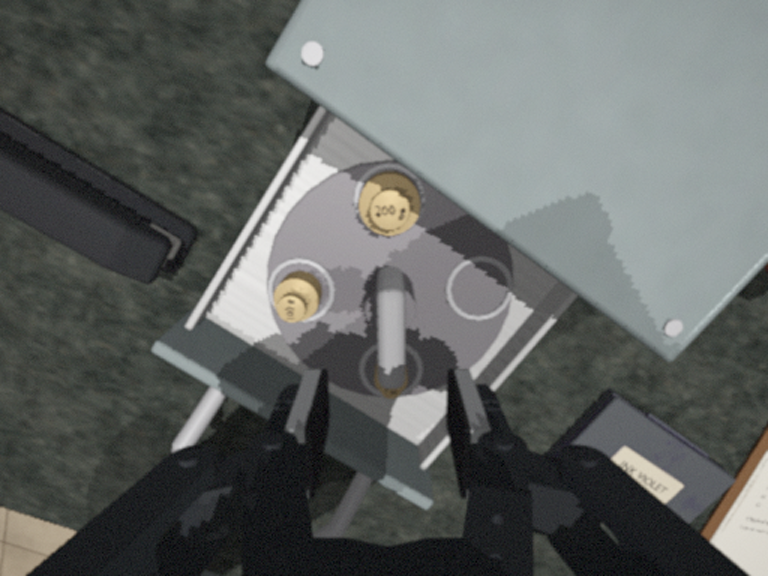

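The jaws straddle the grip bar, which runs (390,290)–(392,370) and is aligned with the tool. The large weight is at (389,205). I'll descend and pinch.

```bash
python3 -m creep '[{"travel":[0.3,0,1.5],"twist":[0,0,0],"gripper":4},{"travel":[0,0,2],"twist":[0,0,0],"gripper":4},{"travel":[0,0,1.5],"twist":[0,0,0],"gripper":4},{"travel":[0,0,1.2],"twist":[0,0,0],"gripper":4},{"travel":[0,0,0.6],"twist":[0,0,0],"gripper":4}]'
python3 -m creep '[{"travel":[0,0,0],"twist":[0,0,0],"gripper":1},{"travel":[0,0,0],"twist":[0,0,0],"gripper":0},{"travel":[0,0,0],"twist":[0,0,0],"gripper":0},{"travel":[0,0,0],"twist":[0,0,0],"gripper":0},{"travel":[0,0,0],"twist":[0,0,0],"gripper":0}]' 50
```

```text
t: 12.4
eef_pos: [582.4, -88.7, 64.8]
eef_rot: [-3.141, 0.002, 0.372]
ft_force: [-0.1, -0.3, -0.2]
width: 39.8
t: 12.82
eef_pos: [583.8, -90.7, 66.9]
eef_rot: [3.139, -0.001, 0.371]
ft_force: [3.4, -4.7, -6.9]
width: 11.1
```

```bash
python3 -m creep '[{"travel":[0,0,0],"twist":[0,0,-4],"gripper":0},{"travel":[0,0,0],"twist":[0,0,-6],"gripper":0},{"travel":[0,0,0],"twist":[0,0,-6],"gripper":0},{"travel":[0,0,0],"twist":[0,0,-6],"gripper":0},{"travel":[0,0,0],"twist":[0,0,-6],"gripper":0}]'
python3 -m creep '[{"travel":[0,0,0],"twist":[0,0,-6],"gripper":0},{"travel":[0,0,0],"twist":[0,0,-6],"gripper":0},{"travel":[0,0,0],"twist":[0,0,-6],"gripper":0},{"travel":[0,0,0],"twist":[0,0,-6],"gripper":0},{"travel":[0,0,0],"twist":[0,0,-6],"gripper":0}]'
```

```text
t: 13.23
eef_pos: [583.3, -90.0, 66.9]
eef_rot: [3.14, 0.0, 0.864]
ft_force: [0.5, -3.0, -5.2]
width: 11.4
t: 13.65
eef_pos: [582.5, -89.6, 66.9]
eef_rot: [-3.141, 0.001, 1.388]
ft_force: [-2.3, -1.1, -3.0]
width: 11.2
```

Forces are small. Continuing the turn.

```bash
python3 -m creep '[{"travel":[0,0,0],"twist":[0,0,-6],"gripper":0},{"travel":[0,0,0],"twist":[0,0,-6],"gripper":0},{"travel":[0,0,0],"twist":[0,0,-6],"gripper":0},{"travel":[0,0,0],"twist":[0,0,-6],"gripper":0},{"travel":[0,0,0],"twist":[0,0,-6],"gripper":0}]'
python3 -m creep '[{"travel":[0,0,0],"twist":[0,0,-6],"gripper":0},{"travel":[0,0,0],"twist":[0,0,-6],"gripper":0},{"travel":[0,0,0],"twist":[0,0,-6],"gripper":0},{"travel":[0,0,0],"twist":[0,0,-6],"gripper":0},{"travel":[0,0,0],"twist":[0,0,-6],"gripper":0}]'
python3 -m creep '[{"travel":[0,0,0],"twist":[0,0,-6],"gripper":0},{"travel":[0,0,0],"twist":[0,0,-6],"gripper":0},{"travel":[0,0,0],"twist":[0,0,-4],"gripper":0},{"travel":[0,0,0],"twist":[0,0,0],"gripper":0},{"travel":[0,0,0],"twist":[0,0,0],"gripper":0}]'
python3 m5.py f
```

```text
t: 14.07
eef_pos: [581.9, -89.8, 66.9]
eef_rot: [-3.14, 0.0, 1.912]
ft_force: [-3.0, -0.9, -1.1]
width: 11.4
t: 14.48
eef_pos: [581.8, -90.5, 66.9]
eef_rot: [-3.139, -0.0, 2.435]
ft_force: [-3.5, -2.3, -1.4]
width: 11.1
t: 14.9
eef_pos: [582.1, -91.0, 66.9]
eef_rot: [-3.139, -0.0, 2.707]
ft_force: [-4.4, -3.4, 1.4]
width: 11.1
handle 0.78 [549. -81.  28.]
front_mark 0.69 [546. -75.  22.]
front_mark 0.52 [573. -89.  96.]
grip 0.74 [570. -87.  95.]
weight_large 0.63 [531. -65.  51.]
expected handle,pin,axis px (x1.5) [[270. -68.]
 [321. 141.]
 [383. 454.]]
```

View pics/f.png

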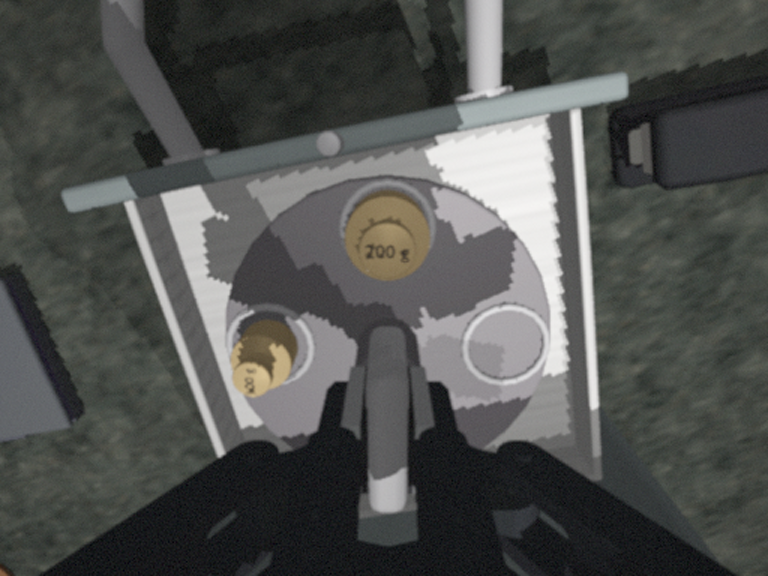

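The large weight ("200 g") is at (387,235) and the pin at (329,143), so about 11° is left to turn. The grip is held.

```bash
python3 -m creep '[{"travel":[0,0,0],"twist":[0,0,-5],"gripper":0},{"travel":[0,0,0],"twist":[0,0,-4],"gripper":0},{"travel":[0,0,0],"twist":[0,0,-2],"gripper":0},{"travel":[0,0,0],"twist":[0,0,0],"gripper":0},{"travel":[0,0,0],"twist":[0,0,0],"gripper":0}]'
python3 m5.py g; python3 -c "
from h import *
s=ctrl.read_state();print(s['eef_pos'],s['eef_rot'],s['ft_force'])"
```

```text
t: 15.57
eef_pos: [582.1, -91.3, 66.9]
eef_rot: [-3.139, -0.001, 2.898]
ft_force: [-4.0, -4.8, 0.8]
width: 11.3
handle 0.58 [548. -83.  28.]
front_mark 0.56 [548. -82.  24.]
grip 0.97 [570. -90.  99.]
weight_large 0.64 [529. -78.  52.]
expected handle,pin,axis px (x1.5) [[376. -84.]
 [380. 133.]
 [384. 453.]]
[582.06270352 -91.3272681   66.88978251] [-3.13851431e+00 -6.20435079e-04  2.89762956e+00] [-4.51025924 -5.64911704  1.00259615]
```

View pics/g.png

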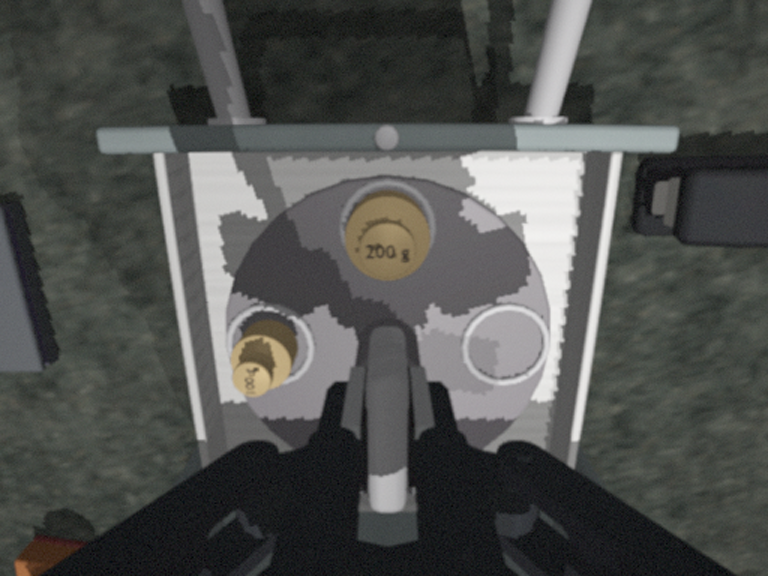

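Pin at (387,137) and weight at (387,235) line up, and the front edge is level in the picture. I'll now pull gently to make sure the drawer is against its stop.

```bash
python3 -m creep '[{"travel":[0.2,-0.1,0],"twist":[0,0,0],"gripper":0},{"travel":[0.2,0,0],"twist":[0,0,0],"gripper":0},{"travel":[0.1,0,0],"twist":[0,0,0],"gripper":0},{"travel":[0,0,0],"twist":[0,0,0],"gripper":0},{"travel":[0,0,0],"twist":[0,0,0],"gripper":0}]'
python3 -m creep '[{"travel":[0.2,0,0],"twist":[0,0,0],"gripper":0},{"travel":[0.1,0,0],"twist":[0,0,0],"gripper":0},{"travel":[0,0,0],"twist":[0,0,0],"gripper":0},{"travel":[0,0,0],"twist":[0,0,0],"gripper":0},{"travel":[0,0,0],"twist":[0,0,0],"gripper":0}]'
```

```text
t: 16.23
eef_pos: [580.5, -90.9, 66.9]
eef_rot: [-3.14, 0.006, 2.899]
ft_force: [7.0, -6.7, -8.0]
width: 11.3
t: 16.65
eef_pos: [580.5, -90.9, 67.0]
eef_rot: [-3.141, 0.011, 2.899]
ft_force: [16.4, -8.8, -14.9]
width: 11.6
```

```bash
python3 -m creep '[{"travel":[-0.1,0,0],"twist":[0,0,0],"gripper":0},{"travel":[0,0,0],"twist":[0,0,0],"gripper":0},{"travel":[0,0,0],"twist":[0,0,0],"gripper":0},{"travel":[0,0,0],"twist":[0,0,0],"gripper":0},{"travel":[0,0,0],"twist":[0,0,0],"gripper":0}]'
python3 m5.py i
cat > m7.py <<'E'
from h import *
s,W=snap("top")
for n in("stapler_mid","stamp_mid","ink_pad_mid"):
    for r in ctrl.find_in(n,"top")[:1]: print(n,round(r["confidence"],2),w(W,r["location"]).round())
st=ctrl.read_state();print(np.round(st["qvel"],4))
E
python3 m7.py
```

```text
t: 17.07
eef_pos: [580.5, -90.9, 66.9]
eef_rot: [-3.141, 0.009, 2.899]
ft_force: [13.7, -8.2, -12.1]
width: 11.2
handle 0.68 [544. -83.  25.]
front_mark 0.63 [543. -83.  21.]
front_mark 0.44 [568. -91.  95.]
grip 0.91 [570. -87.  97.]
weight_large 0.6 [528. -77.  50.]
expected handle,pin,axis px (x1.5) [[377. -78.]
 [381. 140.]
 [384. 459.]]
stapler_mid 0.91 [566. 100.  47.]
stamp_mid 0.78 [ 681. -301.   18.]
ink_pad_mid 0.78 [ 513. -301.   16.]
[-0.0021  0.0004 -0.0017 -0.001   0.0002  0.002   0.0005]
```

View pics/i.png

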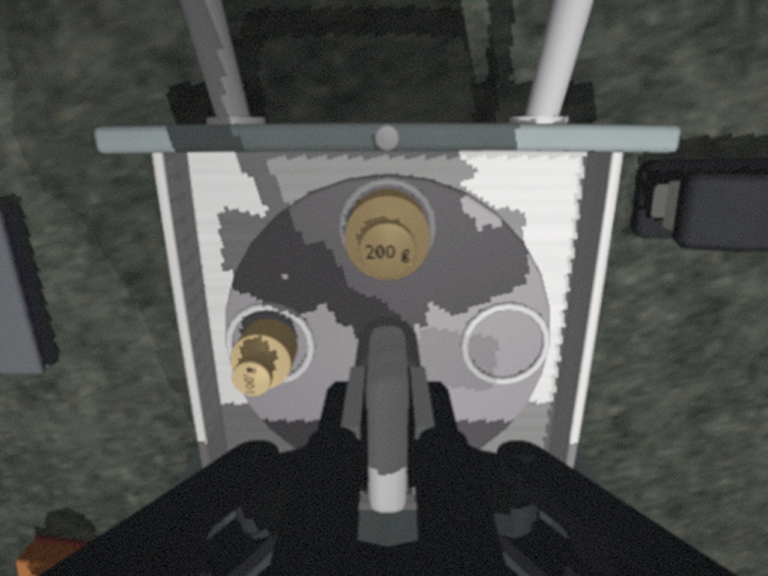

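The weight (387,235), pin (386,137) and grip (387,420) are in line. The drawer is against its stop, the arm is still and the bystanders haven't moved, so I'm handing in.

```bash
python3 -c "
from plant import ctrl
print(ctrl.job_done())"
```

```text
the job is handed in; nothing more can be done
None
```

The job is done and handed in at about 17 s. The drawer is out to its stop, and the 200 g weight faces front behind the pin. The gripper is still holding the centre grip.

**Drawer:** I pulled it about 131 mm by the handle until the force rose with no further motion. It had started about 14 mm open, so that adds up to the full 145 mm. Turning the carousel let the drawer drift in by 1–2 mm. I pulled it back by the grip and left a gentle outward pull of about 14 N on it.

**Carousel:** I turned it about 145° anticlockwise by the grip. In the last picture the pin, weight and grip line up to within about 1 pixel. The final tool angle also matches the front direction I worked out from the pull to within about 0.2°.

**Bystanders:** the stapler, stamp and ink pad read within 3 mm of where they were at the start, which is within the measuring error.

**Limits:** the wrist force peaked at about 58 N, when the drawer hit its stop (limit 120 N).

**Disagreement:** close-up estimates of the carousel's axis differed by up to about 7 mm. It made no difference to the turn, and no check failed.

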